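# Slide a gel plate out over the end of the bench riser

### The arm

A 6-joint arm with a two-finger parallel gripper is mounted at the origin on the work surface. World frame = base frame: x ahead of the robot, y to its left, z up, the work surface at z = 0. Lengths are in mm, angles in rad, forces in N, time in s.
With the tool pointing down it reaches from about 250 to 800 mm from the base axis. Payload 8.5 kg.
Tool frame: the origin (TCP) lies midway between the tips of the shut fingers; the grasp point (between the pads) lies 19 mm behind it; z points along the fingers, x is the direction in which the jaws open and shut, and the axes are right-handed (so a half turn about z gives the same grasp; the last joint's range is limited). The gripper opens to 85 mm and grips with 20 to 120 N. Pads are 22 mm wide; open, the fingers measure 114 mm over their backs; the gripper's body (76 mm by 85 mm) begins 54 mm behind the grasp point. The pads swing forward as they close: fully open they stand 13 mm farther back than shut.
Start: joints at [-1.191, 0.238, -0.013, 1.319, 0, 1.571], TCP at [194.618, -487.548, 231.276] pointing down, gripper open.
Joint ranges: [-2.66, 2.66], [-1.03, 1.9], [-1.14, 1.46], [-1.82, 2.27], [-1.45, 1.34], [-3.14, 3.14]. Speed limits (rad/s): [2.22, 2.22, 2.79, 3.14, 3.14, 3.14].

### API

Orientations are given as a unit quaternion [x, y, z, w].
In Python, from rig import ctrl gives the robot as it stands. The module is installed in compiled form; this text tells all that it offers.
- The arm moves only by the tool apply_moves, never from a script. Its argument "targets" is a list of rows, each an object with "linear": the shift along the tool's x, y, z in mm, a list of three; "yaw": the turn about the tool's z in units of 10 degrees (1.0 is 10 degrees); "grip": the opening, from 0 (shut) to 1 (fully open). A call has exactly 5 rows; each row is the pose to reach, as a shift and turn from the pose commanded when the call began, along the tool's axes at that moment; what a row does not reach only later rows make up. A row lasts 1/8 s, in which the tool goes at most 62.5 mm and 10.7 degrees, less where a joint would pass 70% of its speed; a pose out of reach is approached as far as the arm can. A call with a gripper value outside its range is refused whole. The fingers move at their own pace and stop on an object; "squeeze" is the grip in N (left out, the last holds). Time passes only in rows, so rows that repeat a pose let the fingers close, or fill a call up. It gives the time, the measured TCP pose, the force and the opening at its end, in the units of the state.
- ctrl.get_state(): the state, without advancing time (a new reading comes with each control period).
- ctrl.camera(name): name is "scene" or "top"; returns (picture, depth): 400x640x3 uint8, red, green, blue; 400x640 float32, mm along the optical axis (not along the pixel's ray), 0 where there is no reading.
- ctrl.calibration(name): a dict with "K" (3x3 intrinsics, pixels), "extrinsics" (4x4, takes a point from world to camera coordinates). Camera axes: x right, y up, looking along -z (the intrinsics and any distortion apply to the point x, -y, -z); pixel columns grow to the right and rows downward; lengths in mm; the calibration is good to about 2 mm. A picture is of the moment at which its call begins. calibration takes no time and is no camera call.
- ctrl.finish_job(): hands the job in, once; it reports no verdict.
The state is a dict: "time_s": time; "qpos": joint angles; "dq": joint speeds; "joint_torque": joint torques, N m; "eef_pos": TCP position; "tool_rot": TCP orientation; "contact_force": force on the tool from outside, world axes, zero at the start; "moment": the same for the moment, N m; "width": opening from 0.0 (shut) to 1.0 (fully open).
Only numpy, scipy, OpenCV 4.12 (cv2) and the standard library are available. Lean on these libraries where they do the work, as an engineer would, in place of code of your own. Each camera call takes 0.05 s, during which the arm holds its last target. There are 200 camera calls.

### The job

The white gel plate lies flat in the middle of the low black riser, where nobody can get a finger under it. With the fingertips, push it along the riser, long side against the raised metal lip at the back, until about a third of its length sticks out past the end next to the green gel casting stand, ready to be taken up by its edge. Only push it: it must never be picked up or tipped; leave it lying there square, and do not disturb the stand, tube rack, timer or bottle.

Things in the scene. Friction and masses are not known exactly. Their poses are not given: they have to be found in the camera images.
- riser: Black bench riser, fixed: board 200 mm (x) by 400 mm (y), 12 mm thick, top 100 mm above the bench, on two legs. Origin: centre of its footprint at bench level; x points from its open front (robot's side) to the back, y along it. Both ends (y = -200 and +200 mm) are open. An aluminium lip 10 mm thick, 30 mm high above the board, runs along the whole back edge; its front face is at x = +90 mm.
- plate: White opal-glass gel plate, 90 mm (its x) by 120 mm (its y) by 5 mm thick, about 0.14 kg, loose, lying flat on the riser. Origin: centre of its underside. At the start its long side runs along the riser within about 20 degrees. Flush against the lip, its centre is at x = +45 mm of the riser. It tips off if its centre passes the riser's end.
- stand: Gel casting stand, loose on the bench beyond one end of the riser (either end, varies): grey base 175 mm (x) by 85 mm (y), two green uprights, a glass plate between them, a black clamp bar on top, 134 mm high. Origin: centre of its underside. It shows which end to push to.
- rack: Bystander: yellow tube rack with blue-capped tubes, 150 mm (x) by 78 mm (y), 118 mm high over the caps, loose on the bench beyond the riser's other end. Origin: centre of its underside.
- timer: Bystander: white bench timer, 50 by 76 mm, 48 mm high, loose on the bench in front of the riser. Origin: centre of its underside.
- bottle: Bystander: amber bottle with a blue cap, 56 mm across, 95 mm high, loose on the bench in front of the riser. Origin: centre of its underside.
Things that resemble listed ones, but are neither listed nor needed, are in the scene too. There is more than one size of the plate; the one meant has the size given above.

How it is judged:
By the outcome, as a careful person would: the job done as asked, in the order asked, and still so for the second after the job is handed in, with the robot touching nothing.
It also fails if it takes over 64 s, if anything falls off the work surface, if the arm or the gripper's body presses on something with over 40 N, if the wrist force passes 120 N, or if a joint passes its speed limit or range.

## Working session

There is one attempt and no reset: what is moved stays moved. The work goes in short steps, Python scripts to look and compute and a tool call to move; the robot and the scene stay as the last step left them, time stands still between calls to the robot, and variables do not carry over. Pictures are saved under pics/ and viewed, about 8 in all and at most 12, crops included, and the job is handed in when it is done.

Besides the shell and the picture viewer there is one more tool, called after "Request:" in YAML: its name, and indented under it one key for each argument. apply_moves: Moves the arm, as the interface text tells. Its arguments: {"type":"object","properties":{"targets":{"type":"array","items":{"type":"object","properties":{"linear":{"type":"array","items":{"type":"number"}},"yaw":{"type":"number"},"grip":{"type":"number"}}}},"squeeze":{"type":"number"}},"required":["targets"]}

```bash
mkdir -p pics
cat > h.py <<'E'
import numpy as np, cv2
from rig import ctrl
def cal(n):
    c=ctrl.calibration(n); return np.array(c["K"],float),np.array(c["extrinsics"],float),c
def ray(n,u,v,z):
    K,E,c=cal(n); d=np.linalg.inv(K)@[u,v,1]; d=np.array([d[0],-d[1],-d[2]])
    R,t=E[:3,:3],E[:3,3]; o=-R.T@t; w=R.T@d; return o+w*(z-o[2])/w[2]
def cloud(n,D):
    K,E,c=cal(n); v,u=np.mgrid[:400,:640]; p=np.stack([(u-K[0,2])/K[0,0]*D,-(v-K[1,2])/K[1,1]*D,-D],-1)
    return (p-E[:3,3])@E[:3,:3]
def snap(n,f):
    I,D=ctrl.camera(n); cv2.imwrite(f'pics/{f}.png',cv2.cvtColor(I,cv2.COLOR_RGB2BGR)); np.savez(f'pics/{f}.npz',I=I,D=D); return I,D
E
python3 - <<'E'
from h import *
for n in("top","scene"):
    snap(n,n+"0"); K,E,c=cal(n); print(c)
s=ctrl.get_state(); print({k:np.round(s[k],3) for k in("time_s","eef_pos","tool_rot","contact_force","width")})
E
```

```text
{'K': array([[500.75939558,   0.        , 317.18007399],
       [  0.        , 500.75939558, 192.0144692 ],
       [  0.        ,   0.        ,   1.        ]]), 'extrinsics': array([[-2.41784923e-02, -9.99682628e-01, -7.07418210e-03,
         5.53287221e+01],
       [ 9.83537167e-01, -2.50543977e-02,  1.78960663e-01,
        -6.04606503e+02],
       [-1.79081105e-01, -2.63072200e-03,  9.83830797e-01,
        -1.31625082e+03],
       [ 0.00000000e+00,  0.00000000e+00,  0.00000000e+00,
         1.00000000e+00]])}
{'K': array([[432.97302327,   0.        , 328.70121726],
       [  0.        , 432.97302327, 196.87160278],
       [  0.        ,   0.        ,   1.        ]]), 'extrinsics': array([[-1.21871117e-01,  9.92520802e-01, -7.06317254e-03,
         5.03067099e+01],
       [-7.79824045e-01, -9.13470203e-02,  6.19298135e-01,
         3.75343058e+02],
       [ 6.14021082e-01,  8.09825873e-02,  7.85124150e-01,
        -1.57125143e+03],
       [ 0.00000000e+00,  0.00000000e+00,  0.00000000e+00,
         1.00000000e+00]])}
{'time_s': np.float64(0.1), 'eef_pos': array([ 194.508, -487.258,  230.752]), 'tool_rot': array([ 0.828, -0.561, -0.001, -0.   ]), 'contact_force': array([-0.288,  0.718,  0.343]), 'width': np.float64(1.001)}
```

View pics/top0.png

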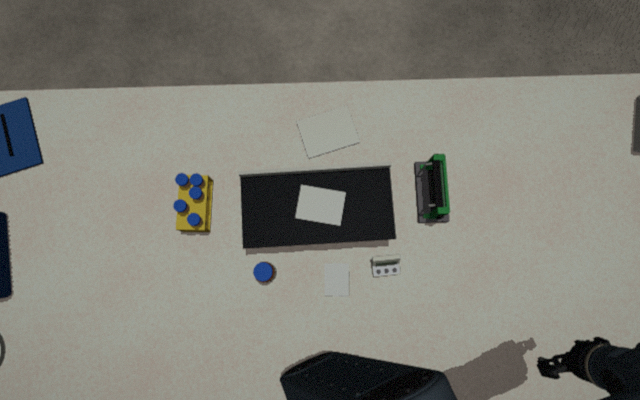

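View pics/scene0.png

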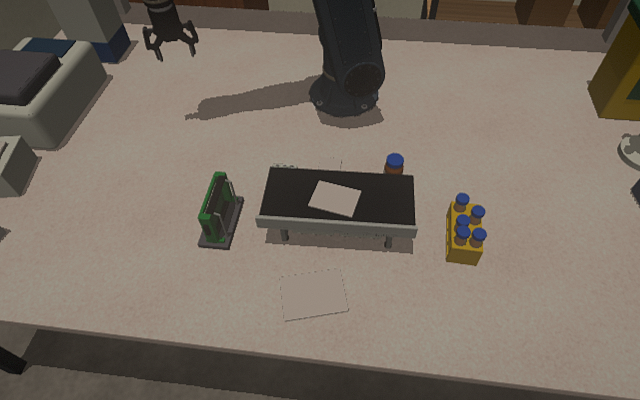

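The top view shows the riser (cols 241–395, rows 167–248) with the plate at (321,205) rotated by roughly 10°. The stand is to the right at (433,188), which is −y; the rack is at (194,203), the timer at (386,266) and the bottle at (264,272). The scene view agrees. The other two white plates lie on the bench.

```bash
cat >> h.py <<'E'
def plate(I,n="top",lo=150,zt=105):
    m=(I.min(-1)>lo).astype(np.uint8); K=None
    roi=np.zeros_like(m); 
    if n=="top": roi[172:245,236:440]=1
    m=cv2.morphologyEx(m*roi,cv2.MORPH_OPEN,np.ones((3,3)))
    c=max(cv2.findContours(m,cv2.RETR_EXTERNAL,cv2.CHAIN_APPROX_NONE)[0],key=cv2.contourArea)[:,0]
    P=np.array([ray(n,u,v,zt)[:2] for u,v in c],np.float32)
    return cv2.minAreaRect(P),cv2.boxPoints(cv2.minAreaRect(P)),c
E
python3 - <<'E'
from h import *
z=np.load('pics/top0.npz');I,D=z['I'],z['D']
r,b,c=plate(I);print('plate',r,b.round())
W=cloud("top",D)
print('z plate',W[205,321],'board',W[230,300],W[185,270])
# riser board
m=((I.max(-1)<60)&(abs(W[...,2]-100)<12)).astype(np.uint8); m[:160]=0;m[252:]=0;m[:,:230]=0;m[:,405:]=0
c=max(cv2.findContours(m,0,1)[0],key=cv2.contourArea)[:,0]
P=np.array([ray("top",u,v,100)[:2] for u,v in c],np.float32);rr=cv2.minAreaRect(P);print('board',rr,cv2.boxPoints(rr).round())
# objects heights
for nm,(x0,x1,y0,y1) in dict(stand=(408,455,145,228),rack=(168,220,165,238),timer=(366,405,250,282),bottle=(250,280,256,288)).items():
    q=W[y0:y1,x0:x1].reshape(-1,3);q=q[(q[:,2]>20)&(q[:,2]<150)]
    print(nm,np.percentile(q,[1,99],axis=0).round())
# lip
q=W[155:180,236:400].reshape(-1,3);q=q[q[:,2]>118];print('lip',np.percentile(q,[2,50,98],axis=0).round())
for u in(260,320,380):print([(v,*W[v,u].round()) for v in range(163,174,2)])
E
```

```text
plate ((562.95166015625, 33.57168197631836), (114.91778564453125, 85.39724731445312), 78.7630615234375) [[510. -14.]
 [594. -31.]
 [616.  82.]
 [532.  98.]]
z plate [561.67124588  30.99509268 105.67394403] board [497.86282278  87.43290232 100.68473479] [621.35858401 165.76884762  91.48439709]
board ((558.1541748046875, 42.466400146484375), (192.85862731933594, 396.5960388183594), 2.1198670864105225) [[ 454.  237.]
 [ 469. -159.]
 [ 662. -152.]
 [ 647.  244.]]
stand [[ 522. -299.   20.]
 [ 684. -242.  137.]]
rack [[508. 339.  30.]
 [655. 419. 121.]]
timer [[ 402. -178.   20.]
 [ 430. -104.   51.]]
bottle [[367. 158.  23.]
 [419. 209. 100.]]
lip [[ 360. -147.  119.]
 [ 655.   37.  128.]
 [ 666.  236. 1404.]]
[(163, np.float64(706.0), np.float64(204.0), np.float64(-3.0)), (165, np.float64(700.0), np.float64(204.0), np.float64(-4.0)), (167, np.float64(694.0), np.float64(204.0), np.float64(-6.0)), (169, np.float64(688.0), np.float64(203.0), np.float64(-2.0)), (171, np.float64(652.0), np.float64(188.0), np.float64(129.0)), (173, np.float64(647.0), np.float64(188.0), np.float64(128.0))]
[(163, np.float64(701.0), np.float64(30.0), np.float64(-1.0)), (165, np.float64(695.0), np.float64(30.0), np.float64(0.0)), (167, np.float64(659.0), np.float64(31.0), np.float64(129.0)), (169, np.float64(653.0), np.float64(31.0), np.float64(129.0)), (171, np.float64(652.0), np.float64(31.0), np.float64(111.0)), (173, np.float64(649.0), np.float64(31.0), np.float64(98.0))]
[(163, np.float64(666.0), np.float64(-126.0), np.float64(126.0)), (165, np.float64(660.0), np.float64(-126.0), np.float64(128.0)), (167, np.float64(657.0), np.float64(-127.0), np.float64(116.0)), (169, np.float64(657.0), np.float64(-129.0), np.float64(96.0)), (171, np.float64(652.0), np.float64(-129.0), np.float64(93.0)), (173, np.float64(645.0), np.float64(-128.0), np.float64(100.0))]
```

```bash
cat >> h.py <<'E'
import math
C=np.array([560.3,42.7]);A=math.radians(2.12);ax=np.array([math.cos(A),math.sin(A)]);ay=np.array([-ax[1],ax[0]])
def r2w(x,y):return C+x*ax+y*ay
def w2r(p):d=np.asarray(p)[:2]-C;return np.array([d@ax,d@ay])
def go(x,y,z,ang):
    "riser-frame x,y, world z, tool-x angle (deg) relative to riser x -> linear,yaw"
    from scipy.spatial.transform import Rotation as Ro
    s=ctrl.get_state();R=Ro.from_quat(s["tool_rot"]).as_matrix()
    d=np.r_[r2w(x,y),z]-s["eef_pos"]
    a=math.degrees(A)+ang-math.degrees(math.atan2(R[1,0],R[0,0])); a=(a+180)%360-180
    print('riser',w2r(s["eef_pos"]).round(1),'z',s["eef_pos"][2].round(1),'tilt',R[:,2].round(3),'LIN',(R.T@d).round(1),'YAW',round(-a/10,2),'q',np.round(s["qpos"],2),'F',np.round(s["contact_force"],1),'w',s["width"],'t',s["time_s"])
E
python3 -c "
from h import *
go(-85,-9,200,0)"
```

```text
riser [-385.1 -516.1] z 230.8 tilt [-0.     0.001 -1.   ] LIN [-376.6 -453.1   31.2] YAW -7.04 q [-1.19  0.24 -0.01  1.32  0.    1.57] F [-0.3  0.7  0.3] w 1.0005916313589411 t 0.1
```

Request:
apply_moves:
  targets:
    - {"linear": [-37,-45,0],"yaw": -0.7,"grip": 0.6}
    - {"linear": [-75,-90,0],"yaw": -1.4,"grip": 0.6}
    - {"linear": [-113,-135,0],"yaw": -2.1,"grip": 0.6}
    - {"linear": [-150,-181,0],"yaw": -2.8,"grip": 0.6}
    - {"linear": [-188,-226,0],"yaw": -3.5,"grip": 0.6}

```text
time_s: 0.72
eef_pos: [335.3, -227.5, 231.2]
tool_rot: [0.959, -0.284, 0.0, -0.0]
contact_force: [1.6, -1.0, 0.3]
width: 0.598
```

```bash
python3 -c "
from h import *
go(-85,-9,200,0);go(-85,-9,200,90);go(-85,-9,200,-90)"
```

```text
riser [-234.8 -261.7] z 231.2 tilt [ 0.  0. -1.] LIN [ -23.  -292.8   31.2] YAW -3.52 q [-0.6   0.03 -0.26  1.28  0.    1.55] F [ 1.6 -1.   0.3] w 0.598019253191994 t 0.725
riser [-234.8 -261.7] z 231.2 tilt [ 0.  0. -1.] LIN [ -23.  -292.8   31.2] YAW -12.52 q [-0.6   0.03 -0.26  1.28  0.    1.55] F [ 1.6 -1.   0.3] w 0.598019253191994 t 0.725
riser [-234.8 -261.7] z 231.2 tilt [ 0.  0. -1.] LIN [ -23.  -292.8   31.2] YAW 5.48 q [-0.6   0.03 -0.26  1.28  0.    1.55] F [ 1.6 -1.   0.3] w 0.598019253191994 t 0.725
```

Request:
apply_moves:
  targets:
    - {"linear": [-5,-58,0],"yaw": -1,"grip": 0.6}
    - {"linear": [-9,-117,0],"yaw": -2,"grip": 0.6}
    - {"linear": [-14,-176,0],"yaw": -3,"grip": 0.6}
    - {"linear": [-18,-235,0],"yaw": -4,"grip": 0.6}
    - {"linear": [-23,-293,0],"yaw": -5,"grip": 0.6}

```text
time_s: 1.35
eef_pos: [476.7, 30.5, 231.2]
tool_rot: [0.989, 0.149, -0.0, 0.0]
contact_force: [1.6, -0.3, -0.0]
width: 0.597
```

Request:
apply_moves:
  targets:
    - {"linear": [0,0,0],"yaw": -1,"grip": 0.6}
    - {"linear": [0,0,0],"yaw": -2,"grip": 0.6}
    - {"linear": [0,0,0],"yaw": -3,"grip": 0.6}
    - {"linear": [0,0,0],"yaw": -4,"grip": 0.6}
    - {"linear": [0,0,0],"yaw": -5,"grip": 0.6}

```text
time_s: 1.98
eef_pos: [475.9, 28.5, 231.0]
tool_rot: [0.833, 0.553, -0.0, -0.0]
contact_force: [-0.5, -0.2, 0.2]
width: 0.602
```

```bash
python3 -c "
from h import *
go(-88,-9,130,90)"
```

```text
riser [-84.8 -11. ] z 231.0 tilt [-0.001  0.    -1.   ] LIN [  0.5  -3.7 101. ] YAW -2.5 q [ 0.06  0.16 -0.12  1.3   0.    0.46] F [-0.5 -0.2  0.2] w 0.6020619944958446 t 1.975
```

Request:
apply_moves:
  targets:
    - {"linear": [0,-1,30],"yaw": -1,"grip": 0.6}
    - {"linear": [0,-2,60],"yaw": -2,"grip": 0.6}
    - {"linear": [0,-3,90],"yaw": -2.5,"grip": 0.6}
    - {"linear": [0,-4,116],"yaw": -2.5,"grip": 0.6}
    - {"linear": [0,-4,116],"yaw": -2.5,"grip": 0.6}

```text
time_s: 2.6
eef_pos: [470.9, 30.0, 113.8]
tool_rot: [0.696, 0.718, -0.001, -0.001]
contact_force: [1.3, 0.3, -0.2]
width: 0.596
```

Run:
```python
from h import *
go(-88,-9,110,90)
I,D=snap("scene","s1"); cv2.imwrite('pics/s1c.png',cv2.resize(cv2.cvtColor(I,4)[130:260,220:460],None,fx=3,fy=3,interpolation=cv2.INTER_CUBIC))
```

```text
riser [-89.8  -9.4] z 113.8 tilt [-0.004 -0.    -1.   ] LIN [0.4 1.8 3.7] YAW -0.04 q [ 0.06  0.22 -0.35  1.    0.    0.03] F [ 1.3  0.3 -0.2] w 0.5964637438207723 t 2.6
```

View pics/s1c.png

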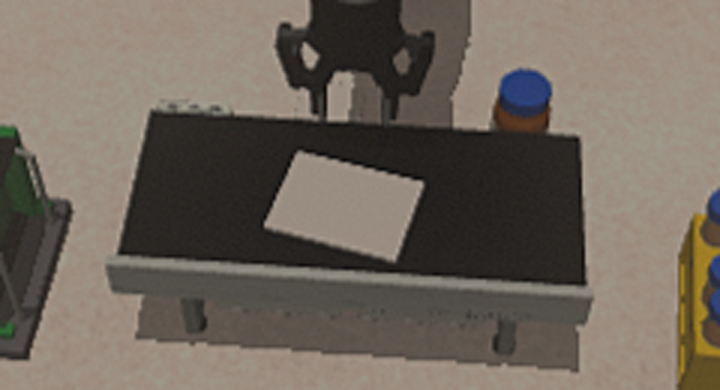

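Request:
apply_moves:
  targets:
    - {"linear": [0,9,4],"yaw": 0,"grip": 0.6}
    - {"linear": [0,9,8],"yaw": 0,"grip": 0.6}
    - {"linear": [0,9,12],"yaw": 0,"grip": 0.6}
    - {"linear": [0,9,13],"yaw": 0,"grip": 0.6}
    - {"linear": [0,9,13],"yaw": 0,"grip": 0.6}

```text
time_s: 3.28
eef_pos: [481.4, 30.4, 102.3]
tool_rot: [0.696, 0.718, -0.0, -0.0]
contact_force: [-0.2, 0.1, -0.3]
width: 0.598
```

Request:
apply_moves:
  targets:
    - {"linear": [0,0,0.5],"yaw": 0,"grip": 0.6}
    - {"linear": [0,0,1],"yaw": 0,"grip": 0.6}
    - {"linear": [0,0,1.5],"yaw": 0,"grip": 0.6}
    - {"linear": [0,0,2],"yaw": 0,"grip": 0.6}
    - {"linear": [0,0,2],"yaw": 0,"grip": 0.6}

```text
time_s: 3.9
eef_pos: [481.5, 30.4, 100.3]
tool_rot: [0.696, 0.718, -0.0, -0.0]
contact_force: [-0.0, 0.3, 0.3]
width: 0.604
```

Request:
apply_moves:
  targets:
    - {"linear": [0,0,0.5],"yaw": 0,"grip": 0.6}
    - {"linear": [0,0,1],"yaw": 0,"grip": 0.6}
    - {"linear": [0,0,1.5],"yaw": 0,"grip": 0.6}
    - {"linear": [0,0,2],"yaw": 0,"grip": 0.6}
    - {"linear": [0,0,2],"yaw": 0,"grip": 0.6}

```text
time_s: 4.53
eef_pos: [481.5, 30.4, 98.3]
tool_rot: [0.696, 0.718, -0.0, -0.0]
contact_force: [0.2, 0.4, -0.2]
width: 0.595
```

Request:
apply_moves:
  targets:
    - {"linear": [0,0,0.5],"yaw": 0,"grip": 0.6}
    - {"linear": [0,0,1],"yaw": 0,"grip": 0.6}
    - {"linear": [0,0,1],"yaw": 0,"grip": 0.6}
    - {"linear": [0,0,1],"yaw": 0,"grip": 0.6}
    - {"linear": [0,0,1],"yaw": 0,"grip": 0.6}

```text
time_s: 5.15
eef_pos: [481.5, 30.4, 97.3]
tool_rot: [0.696, 0.718, 0.0, -0.0]
contact_force: [0.4, -0.8, 0.6]
width: 0.598
```

Request:
apply_moves:
  targets:
    - {"linear": [0,0,0.5],"yaw": 0,"grip": 0.6}
    - {"linear": [0,0,1],"yaw": 0,"grip": 0.6}
    - {"linear": [0,0,1],"yaw": 0,"grip": 0.6}
    - {"linear": [0,0,1],"yaw": 0,"grip": 0.6}
    - {"linear": [0,0,1],"yaw": 0,"grip": 0.6}

```text
time_s: 5.78
eef_pos: [481.6, 30.4, 96.8]
tool_rot: [0.696, 0.718, 0.0, 0.0]
contact_force: [-2.3, 1.3, 6.9]
width: 0.602
```

Request:
apply_moves:
  targets:
    - {"linear": [0,0,-2],"yaw": 0,"grip": 0.6}
    - {"linear": [0,6,-2],"yaw": 0,"grip": 0.6}
    - {"linear": [0,12,-2],"yaw": 0,"grip": 0.6}
    - {"linear": [0,18,-2],"yaw": 0,"grip": 0.6}
    - {"linear": [0,24,-2],"yaw": 0,"grip": 0.6}

```text
time_s: 6.4
eef_pos: [505.8, 31.1, 98.1]
tool_rot: [0.696, 0.718, -0.0, -0.0]
contact_force: [0.4, -0.0, 0.8]
width: 0.6
```

Request:
apply_moves:
  targets:
    - {"linear": [0,5,0],"yaw": 0,"grip": 0.6}
    - {"linear": [0,10,0],"yaw": 0,"grip": 0.6}
    - {"linear": [0,15,0],"yaw": 0,"grip": 0.6}
    - {"linear": [0,20,0],"yaw": 0,"grip": 0.6}
    - {"linear": [0,25,0],"yaw": 0,"grip": 0.6}

```text
time_s: 7.02
eef_pos: [530.8, 31.9, 98.3]
tool_rot: [0.696, 0.718, 0.0, -0.0]
contact_force: [-0.8, -0.2, 0.3]
width: 0.6
```

Run:
```python
from h import *
go(-11,-9,98.5,90)
I,D=snap("scene","s2"); cv2.imwrite('pics/s2c.png',cv2.resize(cv2.cvtColor(I,4)[130:260,220:460],None,fx=3,fy=3,interpolation=cv2.INTER_CUBIC))
```

```text
riser [-29.9  -9.7] z 98.3 tilt [ 0.  0. -1.] LIN [ 0.8 18.9 -0.2] YAW -0.04 q [ 0.06  0.33 -0.24  1.    0.    0.03] F [-0.8 -0.2  0.3] w 0.6001269221399568 t 7.025
```

View pics/s2c.png

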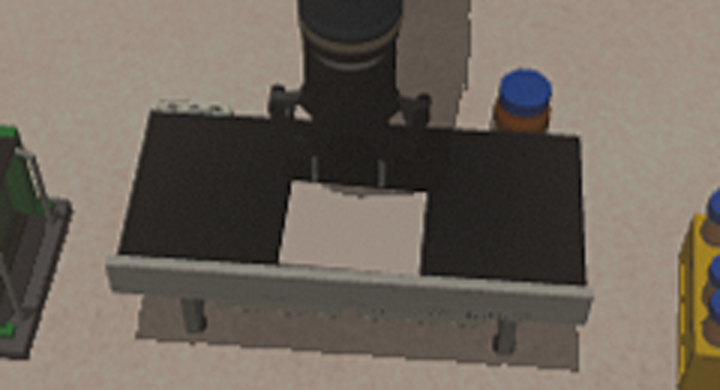

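The plate is squared against both fingers (crop edges 283–425, row 185), and its far side is almost at the lip. I'll creep on until I feel contact.

Request:
apply_moves:
  targets:
    - {"linear": [0,3,0],"yaw": 0,"grip": 0.6}
    - {"linear": [0,6,0],"yaw": 0,"grip": 0.6}
    - {"linear": [0,9,0],"yaw": 0,"grip": 0.6}
    - {"linear": [0,12,0],"yaw": 0,"grip": 0.6}
    - {"linear": [0,13,0],"yaw": 0,"grip": 0.6}

```text
time_s: 7.7
eef_pos: [543.7, 32.3, 98.3]
tool_rot: [0.696, 0.718, 0.0, -0.0]
contact_force: [-1.2, 0.1, 0.1]
width: 0.599
```

Request:
apply_moves:
  targets:
    - {"linear": [0,0.5,0],"yaw": 0,"grip": 0.6}
    - {"linear": [0,1,0],"yaw": 0,"grip": 0.6}
    - {"linear": [0,1.5,0],"yaw": 0,"grip": 0.6}
    - {"linear": [0,2,0],"yaw": 0,"grip": 0.6}
    - {"linear": [0,2,0],"yaw": 0,"grip": 0.6}

```text
time_s: 8.32
eef_pos: [545.6, 32.4, 98.3]
tool_rot: [0.696, 0.718, 0.0, -0.0]
contact_force: [-1.8, -0.3, -1.4]
width: 0.599
```

Request:
apply_moves:
  targets:
    - {"linear": [0,0.5,0],"yaw": 0,"grip": 0.6}
    - {"linear": [0,1,0],"yaw": 0,"grip": 0.6}
    - {"linear": [0,1.5,0],"yaw": 0,"grip": 0.6}
    - {"linear": [0,2,0],"yaw": 0,"grip": 0.6}
    - {"linear": [0,2,0],"yaw": 0,"grip": 0.6}

```text
time_s: 8.95
eef_pos: [547.6, 32.4, 98.3]
tool_rot: [0.696, 0.718, 0.0, 0.0]
contact_force: [-0.6, -0.5, -0.7]
width: 0.599
```

Request:
apply_moves:
  targets:
    - {"linear": [0,0.5,0],"yaw": 0,"grip": 0.6}
    - {"linear": [0,1,0],"yaw": 0,"grip": 0.6}
    - {"linear": [0,1.5,0],"yaw": 0,"grip": 0.6}
    - {"linear": [0,2,0],"yaw": 0,"grip": 0.6}
    - {"linear": [0,2,0],"yaw": 0,"grip": 0.6}

```text
time_s: 9.57
eef_pos: [549.5, 32.5, 98.3]
tool_rot: [0.696, 0.718, 0.0, -0.0]
contact_force: [-0.2, -0.5, 0.3]
width: 0.598
```

Request:
apply_moves:
  targets:
    - {"linear": [0,0.5,0],"yaw": 0,"grip": 0.6}
    - {"linear": [0,1,0],"yaw": 0,"grip": 0.6}
    - {"linear": [0,1.5,0],"yaw": 0,"grip": 0.6}
    - {"linear": [0,1.5,0],"yaw": 0,"grip": 0.6}
    - {"linear": [0,1.5,0],"yaw": 0,"grip": 0.6}

```text
time_s: 10.2
eef_pos: [550.8, 32.5, 98.3]
tool_rot: [0.696, 0.718, -0.0, -0.0]
contact_force: [-2.1, -0.3, -0.2]
width: 0.602
```

Request:
apply_moves:
  targets:
    - {"linear": [0,0.5,0],"yaw": 0,"grip": 0.6}
    - {"linear": [0,1,0],"yaw": 0,"grip": 0.6}
    - {"linear": [0,1.5,0],"yaw": 0,"grip": 0.6}
    - {"linear": [0,1.5,0],"yaw": 0,"grip": 0.6}
    - {"linear": [0,1.5,0],"yaw": 0,"grip": 0.6}

```text
time_s: 10.82
eef_pos: [551.1, 32.4, 98.1]
tool_rot: [0.696, 0.718, -0.001, -0.001]
contact_force: [-7.1, -1.2, 3.9]
width: 0.597
```

Contact with the lip (−7 N). Next: back off, lift, turn and go around to the +y end.

Request:
apply_moves:
  targets:
    - {"linear": [0,-10,0],"yaw": 0,"grip": 0.6}
    - {"linear": [0,-20,-5],"yaw": 0,"grip": 0.6}
    - {"linear": [0,-20,-45],"yaw": 0,"grip": 0.6}
    - {"linear": [0,-20,-80],"yaw": 1,"grip": 0.6}
    - {"linear": [40,-20,-80],"yaw": 2,"grip": 0.5}

```text
time_s: 11.45
eef_pos: [532.9, 71.1, 181.8]
tool_rot: [0.813, 0.582, 0.003, 0.002]
contact_force: [0.8, -0.3, 0.1]
width: 0.499
```

Run:
```python
from h import *
go(42,90,178,0)
I,D=snap("top","t2"); r,b,c=plate(I); print(r,[w2r(p).round(1) for p in b],w2r(r[0]))
```

```text
riser [-26.3  29.4] z 181.8 tilt [ 0.006  0.001 -1.   ] LIN [81.  42.2  4.3] YAW 6.91 q [ 0.13  0.28 -0.09  1.2  -0.    0.46] F [ 0.8 -0.3  0.1] w 0.4985892930412049 t 11.45
((547.3775634765625, -212.82366943359375), (129.0177001953125, 193.08424377441406), 86.12582397460938) [array([-125.1, -308.9]), array([  66.9, -329.1]), array([  80.4, -200.8]), array([-111.6, -180.6])] [ -22.36606068 -254.87074045]
```

Request:
apply_moves:
  targets:
    - {"linear": [20,12,0],"yaw": 1,"grip": 0.5}
    - {"linear": [40,24,0],"yaw": 2,"grip": 0.5}
    - {"linear": [60,36,0],"yaw": 3,"grip": 0.5}
    - {"linear": [81,42,0],"yaw": 4,"grip": 0.5}
    - {"linear": [81,42,0],"yaw": 5,"grip": 0.5}

```text
time_s: 12.12
eef_pos: [597.0, 136.9, 178.3]
tool_rot: [0.982, 0.187, 0.0, -0.0]
contact_force: [-0.1, -0.6, 0.1]
width: 0.502
```

Request:
apply_moves:
  targets:
    - {"linear": [0,0,10],"yaw": 1,"grip": 0.5}
    - {"linear": [0,0,20],"yaw": 1.9,"grip": 0.5}
    - {"linear": [0,0,30],"yaw": 1.9,"grip": 0.5}
    - {"linear": [0,0,40],"yaw": 1.9,"grip": 0.5}
    - {"linear": [0,0,40],"yaw": 1.9,"grip": 0.5}

```text
time_s: 12.75
eef_pos: [595.9, 135.5, 137.5]
tool_rot: [1.0, 0.025, -0.001, 0.0]
contact_force: [1.2, -0.5, -0.1]
width: 0.497
```

Run:
```python
from h import *
go(42,90,105,0)
I,D=snap("top","t3"); cv2.imwrite('pics/t3c.png',cv2.resize(cv2.cvtColor(I,4)[140:270,220:460],None,fx=3,fy=3,interpolation=cv2.INTER_CUBIC))
```

```text
riser [39.1 91.5] z 137.5 tilt [-0.001 -0.    -1.   ] LIN [ 3.   1.5 32.5] YAW 0.08 q [0.22 0.43 0.02 1.17 0.   1.74] F [ 1.2 -0.5 -0.1] w 0.4972341111243101 t 12.75
```

View pics/t3c.png

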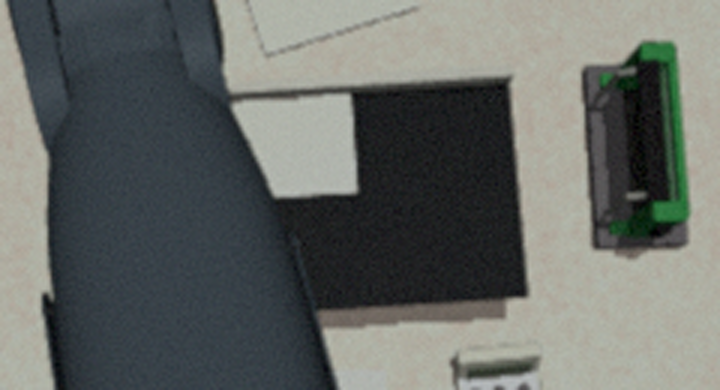

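Plate is flush with the lip, with its leading edge at crop column ~356 (px 338.7, row 188). Lowering behind it.

```bash
python3 -c "
from h import *
print(w2r(ray('top',338.9,190,105)),w2r(ray('top',220+515/3,140+180/3,100)))"
```

```text
[ 38.03966999 -61.3633688 ] [   3.52956392 -198.5129253 ]
```

Request:
apply_moves:
  targets:
    - {"linear": [2,0,10],"yaw": 0.1,"grip": 0.5}
    - {"linear": [2,0,20],"yaw": 0.1,"grip": 0.5}
    - {"linear": [2,0,30],"yaw": 0.1,"grip": 0.5}
    - {"linear": [2,0,38],"yaw": 0.1,"grip": 0.5}
    - {"linear": [2,0,38],"yaw": 0.1,"grip": 0.5}

```text
time_s: 13.42
eef_pos: [598.0, 135.7, 99.5]
tool_rot: [1.0, 0.015, -0.001, 0.0]
contact_force: [-0.2, -1.2, 0.4]
width: 0.498
```

Request:
apply_moves:
  targets:
    - {"linear": [0,8,0],"yaw": -0.04,"grip": 0.5}
    - {"linear": [0,16,0],"yaw": -0.04,"grip": 0.5}
    - {"linear": [0.2,23,0],"yaw": -0.04,"grip": 0.5}
    - {"linear": [0.3,30,0],"yaw": -0.04,"grip": 0.5}
    - {"linear": [0.4,38,0],"yaw": -0.04,"grip": 0.5}

```text
time_s: 14.05
eef_pos: [600.1, 97.6, 100.6]
tool_rot: [1.0, 0.019, 0.0, -0.0]
contact_force: [-0.8, 2.8, 2.2]
width: 0.502
```

Request:
apply_moves:
  targets:
    - {"linear": [0,9,0],"yaw": 0,"grip": 0.5}
    - {"linear": [0,18,0],"yaw": 0,"grip": 0.5}
    - {"linear": [0,27,0],"yaw": 0,"grip": 0.5}
    - {"linear": [0,36,0],"yaw": 0,"grip": 0.5}
    - {"linear": [0,45,0],"yaw": 0,"grip": 0.5}

```text
time_s: 14.68
eef_pos: [601.8, 52.4, 100.4]
tool_rot: [1.0, 0.019, 0.0, -0.0]
contact_force: [-1.3, 4.4, 3.8]
width: 0.502
```

Run:
```python
from h import *
go(41,-109,99.5,0)
I,D=snap("scene","s4"); cv2.imwrite('pics/s4c.png',cv2.resize(cv2.cvtColor(I,4)[130:260,220:460],None,fx=3,fy=3,interpolation=cv2.INTER_CUBIC))
```

```text
riser [41.8  8.1] z 100.4 tilt [ 0.  0. -1.] LIN [ -0.9 117.1   0.9] YAW 0.0 q [ 0.09  0.44 -0.06  1.07  0.    1.62] F [-1.3  4.4  3.8] w 0.5018980643602855 t 14.675
```

View pics/s4c.png

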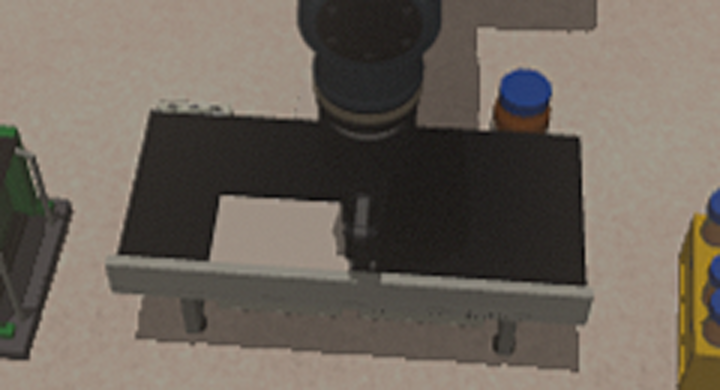

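The plate moves squarely along the lip (leading edge at crop column 213, about y −121), but the fingers feel a slight upward push of 3.8 N. I'll back off, lower the tips a millimetre and continue.

Request:
apply_moves:
  targets:
    - {"linear": [0,-4,0],"yaw": 0,"grip": 0.5}
    - {"linear": [0,-4,0],"yaw": 0,"grip": 0.5}
    - {"linear": [0,-4,0],"yaw": 0,"grip": 0.5}
    - {"linear": [0,-4,0.9],"yaw": 0,"grip": 0.5}
    - {"linear": [0,-4,0.9],"yaw": 0,"grip": 0.5}

```text
time_s: 15.35
eef_pos: [601.5, 56.9, 99.3]
tool_rot: [1.0, 0.019, -0.0, 0.0]
contact_force: [0.4, 0.2, 0.2]
width: 0.499
```

Request:
apply_moves:
  targets:
    - {"linear": [0,5,0],"yaw": 0,"grip": 0.5}
    - {"linear": [0,11,0],"yaw": 0,"grip": 0.5}
    - {"linear": [0,17,0],"yaw": 0,"grip": 0.5}
    - {"linear": [0,23,0],"yaw": 0,"grip": 0.5}
    - {"linear": [0,29,0],"yaw": 0,"grip": 0.5}

```text
time_s: 15.98
eef_pos: [602.7, 27.4, 99.4]
tool_rot: [1.0, 0.019, -0.0, -0.0]
contact_force: [-0.8, 0.6, -0.3]
width: 0.502
```

Request:
apply_moves:
  targets:
    - {"linear": [0,8,0],"yaw": 0,"grip": 0.5}
    - {"linear": [0,16,0],"yaw": 0,"grip": 0.5}
    - {"linear": [0,24,0],"yaw": 0,"grip": 0.5}
    - {"linear": [0,32,0],"yaw": 0,"grip": 0.5}
    - {"linear": [0,40,0],"yaw": 0,"grip": 0.5}

```text
time_s: 16.6
eef_pos: [604.2, -12.6, 99.4]
tool_rot: [1.0, 0.019, -0.0, -0.0]
contact_force: [0.3, 0.3, -0.8]
width: 0.5
```

Request:
apply_moves:
  targets:
    - {"linear": [0,8,0],"yaw": 0,"grip": 0.5}
    - {"linear": [0,16,0],"yaw": 0,"grip": 0.5}
    - {"linear": [0,24,0],"yaw": 0,"grip": 0.5}
    - {"linear": [0,31,0],"yaw": 0,"grip": 0.5}
    - {"linear": [0,36,0],"yaw": 0,"grip": 0.5}

```text
time_s: 17.23
eef_pos: [605.5, -48.5, 99.4]
tool_rot: [1.0, 0.019, -0.0, -0.0]
contact_force: [-1.2, 1.4, 0.1]
width: 0.497
```

Run:
```python
from h import *
go(41,-109,98.6,0)
I,D=snap("scene","s5"); cv2.imwrite('pics/s5c.png',cv2.resize(cv2.cvtColor(I,4)[130:260,200:440],None,fx=3,fy=3,interpolation=cv2.INTER_CUBIC))
```

```text
riser [ 41.8 -92.8] z 99.4 tilt [-0.  0. -1.] LIN [-0.8 16.2  0.8] YAW 0.0 q [-0.08  0.45 -0.05  1.08  0.    1.45] F [-1.2  1.4  0.1] w 0.4966410812668708 t 17.225
```

View pics/s5c.png

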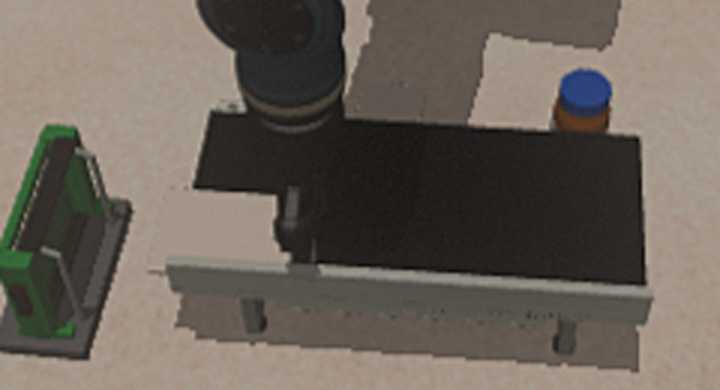

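```bash
python3 -c "
from h import *
f=lambda u,v,z:w2r(ray('scene',200+u/3,130+v/3,z)).round(1)
print(f(163,190,105),f(149,270,105),f(275,196,105),f(194,190,100),f(640,138,100),f(209,112,100))"
```

```text
[   5.1 -221.8] [  91.6 -217. ] [   3.9 -121.8] [  -1.  -195.7] [-94.  201.9] [ -94.7 -198.2]
```

Overhang is about 24 mm with the plate still flush. The last 15 mm goes slowly.

Request:
apply_moves:
  targets:
    - {"linear": [0,4,0],"yaw": 0,"grip": 0.5}
    - {"linear": [0,8,0],"yaw": 0,"grip": 0.5}
    - {"linear": [0,12,0],"yaw": 0,"grip": 0.5}
    - {"linear": [0,14,0],"yaw": 0,"grip": 0.5}
    - {"linear": [0,15,0],"yaw": 0,"grip": 0.5}

```text
time_s: 17.9
eef_pos: [606.1, -63.2, 99.4]
tool_rot: [1.0, 0.019, 0.0, -0.0]
contact_force: [0.4, 1.5, -0.4]
width: 0.502
```

Request:
apply_moves:
  targets:
    - {"linear": [0,-10,0],"yaw": 0,"grip": 0.5}
    - {"linear": [0,-30,0],"yaw": 0,"grip": 0.5}
    - {"linear": [0,-50,-20],"yaw": 0,"grip": 0.5}
    - {"linear": [0,-90,-60],"yaw": 0,"grip": 0.5}
    - {"linear": [0,-140,-90],"yaw": 0,"grip": 0.5}

```text
time_s: 18.52
eef_pos: [600.8, 78.9, 191.0]
tool_rot: [1.0, 0.019, 0.001, -0.0]
contact_force: [1.8, 0.2, -0.5]
width: 0.497
```

Request:
apply_moves:
  targets:
    - {"linear": [0,-50,0],"yaw": 0,"grip": 0.5}
    - {"linear": [-30,-80,0],"yaw": 0,"grip": 0.5}
    - {"linear": [-60,-100,0],"yaw": 0,"grip": 0.5}
    - {"linear": [-60,-100,0],"yaw": 0,"grip": 0.5}
    - {"linear": [-60,-100,0],"yaw": 0,"grip": 0.5}

```text
time_s: 19.15
eef_pos: [537.3, 175.3, 189.7]
tool_rot: [1.0, 0.019, 0.0, -0.0]
contact_force: [0.4, -0.7, -0.6]
width: 0.499
```

Run:
```python
from h import *
go(41,-109,98.6,0)
I,D=snap("top","t6"); cv2.imwrite('pics/t6c.png',cv2.resize(cv2.cvtColor(I,4)[150:260,310:460],None,fx=5,fy=5,interpolation=cv2.INTER_CUBIC))
```

```text
riser [-18.  133.3] z 189.7 tilt [ 0.001  0.    -1.   ] LIN [ 58.5 242.4  91.1] YAW 0.01 q [ 0.32  0.32 -0.    1.25 -0.    1.85] F [ 0.4 -0.7 -0.6] w 0.4993739696750307 t 19.15
```

View pics/t6c.png

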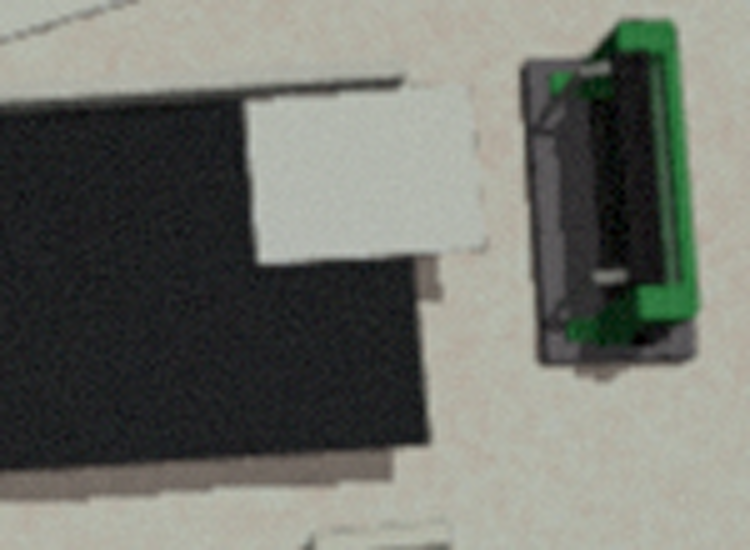

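```bash
python3 -c "
from h import *
f=lambda u,v,z:w2r(ray('top',310+u/5,150+v/5,z)).round(1)
print('plate',[f(*p,105) for p in((245,101),(257,265),(486,248),(472,88))],'end',f(428,440,100),f(416,257,100))
z=np.load('pics/t6.npz');W=cloud('top',z['D'])
print([W[150+v//5,310+u//5].round(1) for u,v in((270,180),(370,180),(460,180))])
a=np.load('pics/top0.npz')['I'].astype(int);b=z['I'].astype(int)
for n,(x0,x1,y0,y1) in dict(stand=(410,455,145,228),timer=(366,405,250,282)).items(): print(n,abs(a-b)[y0:y1,x0:x1].mean())
s=np.load('pics/s5.npz')['I'].astype(int);s0=np.load('pics/scene0.npz')['I'].astype(int)
for n,(x0,x1,y0,y1) in dict(rack=(440,490,190,270),bottle=(383,408,150,172)).items(): print(n,abs(s-s0)[y0:y1,x0:x1].mean())
"
```

```text
plate [array([  88.1, -118.3]), array([  -0.3, -117.9]), array([   1.3, -238.5]), array([  87.6, -239.1])] end [ -96.9 -199.9] [  -0.4 -202.2]
[array([609.6, -83.8, 105.1]), array([ 608.2, -136.5,  105.3]), array([ 606.7, -183.6,  107.1])]
stand 11.6301651048639
timer 16.25347222222222
rack 7.806166666666667
bottle 5.643030303030303
```

```bash
python3 -c "
from h import *
L=lambda f:cv2.cvtColor(np.load(f'pics/{f}.npz')['I'],7).astype(np.float32)
snap('scene','s7')
for n,a,b,(x0,x1,y0,y1) in (('stand','top0','t6',(408,458,145,228)),('timer','top0','t6',(364,407,250,284)),('rack','scene0','s7',(440,495,185,270)),('bottle','scene0','s7',(378,412,148,174)),('stand2','scene0','s7',(190,250,165,255)),('bg','top0','t6',(480,540,150,220))):
    A,B=L(a)[y0:y1,x0:x1],L(b)[y0:y1,x0:x1]; print(n,np.round(cv2.phaseCorrelate(A,B),2) if 0 else cv2.phaseCorrelate(A,B),abs(A-B).mean(),(B-A).mean())
s=ctrl.get_state();print(s['contact_force'],s['time_s'])
"
```

```text
stand ((-0.055669565732110016, -0.0007665411767519004), 0.9553452350828383) 12.415904 11.913735
timer ((0.549315548969723, -0.03165705471757363), 0.9639097511032482) 16.67647 16.675102
rack ((-0.013099666763814355, -0.012028211703011493), 0.9974977161266185) 5.108663 5.0992513
bottle ((-0.455481317179423, -0.4369811773724628), 0.16266885559254712) 41.576923 -39.373302
stand2 ((0.025631563376734334, 0.050776819393618666), 0.9729239568003901) 5.145185 5.032593
bg ((0.054188672548630024, 0.03834746427192215), 0.8734812919740323) 17.630714 17.630714
[-0.08406186  0.70971801  0.08115938] 19.25
```

```bash
python3 -c "
from h import *
print(ctrl.finish_job())"
```

```text
the job is handed in; nothing more can be done
None
```

The plate now lies flat with its long side against the lip. About 38–39 mm of its 120 mm length sticks out past the end next to the stand. I handed the job in at about 19.3 s; no verdict is reported.

I pushed it with the open fingertips in two steps: first back until it met the lip (7 N felt), then along the lip towards the stand. It was never gripped or lifted. The gripper was clear of it before hand-in.

**Plate position:** In the final top view its corners are at riser x ≈ 0 to 88 mm and y ≈ −118 to −239 mm. It is square to within about 1°. Depth over the plate reads 105–107 mm, as it should lying flat; the highest reading is at the overhanging end.

**During the push:** Early in the push along the lip, the tips wedged on the plate's edge, giving about 4 N upward and 1 mm of lift at the gripper. I backed off, lowered the tips about 1 mm, and the rest went at 1–2 N with no upward force. I did not see the plate tip.

**Bystanders:**
- **Stand and rack:** the before-and-after pictures show no shift (under 0.1 pixel); only the brightness changed.
- **Timer:** the comparison gave 0.55 pixel, which I could not confirm as real; the gripper never went near it.
- **Bottle:** the arm or its shadow spoiled the last comparison (it did not match). In the scene picture just before the final 15 mm push it looked unmoved.

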